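Open the bar-handled cover of a twin-well block bath

ROBOT

A 6-joint arm with a two-finger parallel gripper is mounted at the origin on the work surface. World frame = base frame: x ahead of the robot, y to its left, z up, the work surface at z = 0. Lengths are in m, angles in rad, forces in N, time in s.
With the tool pointing down it reaches from about 0.3 to 0.875 m from the base axis. Payload 6.4 kg.
Tool frame: the origin (TCP) lies midway between the tips of the shut fingers; the grasp point (between the pads) lies env.grip_point_offset behind it (env.grip_point_offset is the distance from the TCP to the grasp point, in m); z points along the fingers, x is the direction in which the jaws open and shut, and the axes are right-handed (so a half turn about z gives the same grasp; the last joint's range is limited). The gripper opens to 85 mm and grips with 20 to 120 N. Pads are 22 mm wide; open, the fingers measure 114 mm over their backs; the gripper's body (76 mm by 85 mm) begins 54 mm behind the grasp point. The pads swing forward as they close: fully open they stand 13 mm farther back than shut.
Start: joints at [1.021, 0.181, 1.607, -0, 1.354, -0.206], TCP at [0.194, 0.541, 0.196] pointing down, gripper open.
Joint ranges: [-2.99, 2.99], [-0.89, 2.07], [0.3, 2.58], [-1.14, 4.28], [0, 2.63], [-3.12, 3.12]. Speed limits (rad/s): [2.57, 2.57, 3.01, 3.14, 3.14, 3.14].

INTERFACE

Orientations are given as a rotation vector (axis times angle).
In Python, from plant import status, read_camera, close_job, finder, env gives the robot as it stands. The module is installed in compiled form; this text tells all that it offers.
- The arm moves only by the shell command python3 -m crank 'ROWS' [FORCE]. ROWS is JSON, a list of rows, each an object with "travel": the shift along the tool's x, y, z as a fraction of full scale, a list of three; "turn": the turn, a rotation vector about the tool's x, y, z as a fraction of full scale, a list of three; "jaw": the gripper command: -1 is shut, 1 is fully open, values between are in proportion. In form: [{"travel": [tx, ty, tz], "turn": [rx, ry, rz], "jaw": jaw}, ...]. A call has 1 to 5 rows; each row is the pose to reach, as a shift and turn from the pose measured when the call began, along the tool's axes at that moment, turning the shorter way round; what a row does not reach only later rows make up. Full scale, the value 1, is 0.4 m for a shift and 180 degrees for a turn. A row lasts 1/8 s, in which the tool goes at most 62.5 mm and 10.7 degrees, less where a joint would pass 70% of its speed; a pose out of reach is approached as far as the arm can. A call with a number of a shift or a turn outside -1 to 1 is refused whole. A call with a gripper value outside its range is refused whole. The fingers move at their own pace and stop on an object; FORCE is the grip in N (left out, the last holds). Time passes only in rows, so rows that repeat a pose let the fingers close. It gives the time, the measured TCP pose, the force and the opening at its end, in the units of the state.
- status.read_state(): the state, without advancing time (a new reading comes with each control period).
- read_camera(name): name is "scene" or "top" or "wrist"; returns a dict with "img" (400x640x3 uint8, blue, green, red), "range_z" (400x640 float32, m along the optical axis (not along the pixel's ray), 0 where there is no reading), "camera_matrix" (3x3 intrinsics, pixels), "rvec" (rotation vector, rad) and "tvec" (3), from world to camera coordinates, as OpenCV has them. Camera axes: x right, y down, z forward; pixel columns grow to the right and rows downward; lengths in m; the calibration is good to about 2 mm. A picture is of the moment at which its call begins.
- close_job(): hands the job in, once; it reports no verdict.
Trained networks look in a picture, given as the dict that the camera call returned (one of the last four; its "shot" number tells which), for a name from the list of things; names that differ only in an ending like _2 or _b are one class to them, and where a whole thing is asked for, a point or a joint stands for the part that bears it (a point fixed in the world has none). Each returns a list of dicts, best first, with "p" (0 to 1); they miss things now and then, are a little off and sometimes report something else, mostly with a low value. They report only what shows in the picture. A call takes as long as a camera call. They do not tell look-alikes from the thing itself.
- finder.boxes_of(query, picture): "uv" ([column, row] in pixels, amid what is visible of it).
- finder.masks_of(query, picture): "mask" (400x640 bool, what is visible of it) and "uv" ([column, row] in pixels, amid what is visible of it).
The state is a dict: "time_s": time; "joint_pos": joint angles; "qvel": joint speeds; "joint_efforts": joint torques, N m; "ee_pos": TCP position; "tool_rot": TCP orientation; "ft_force": force on the tool from outside, world axes, zero at the start; "wrist_torque": the same for the moment, N m; "finger_gap": finger opening in m.
Only numpy, scipy, OpenCV 4.12 (cv2) and the standard library are available. Lean on these libraries where they do the work, as an engineer would, in place of code of your own. Each camera call takes 0.05 s, during which the arm holds its last target. There are 200 camera calls.

TASK

Open the well of the block bath whose cover has the straight bar handle: lift that cover up off its recessed seat, slide it sideways within its channels until its well is completely uncovered, and leave it lying flat on the bath's deck in its channels. Leave the cover with the round knob shut, as it is.

Things in the scene. Friction and masses are not known exactly. Their poses are not given: they have to be found in the camera images.
- bath: White fixed box, 226 (x) x 248 (y) x 110 mm high; origin under its centre, z up. Two channels along y, centred at x = -55 and +55. In each, at the -y end, a recess 96 (x) x 106 (y) mm, 10 deep (seat z = 75), centred at y = -61, holds a well 56 x 66; at the +y end a flat grey deck, z = 85, from y = -8 to an end stop at y = 114. Covers slide towards +y.
- deck (a point): Point on the bath midway between the channels, level with the deck top (z = 85), at y = 53: a cover fully parked has its centre level with it, +-16 mm in y. Axes as the bath. Channels are 96 mm wide; lips overhang each side by 18 mm, underside 20 and top 25 mm above the deck. So a cover can rise 10 (deck level) to 24 mm (at the lips) off its seat: 17 is midway.
- bar_cover: Cover to open, in either channel: steel plate 80 (x) x 90 (y) x 6 mm, loose, 0.35 kg, 8 mm play in its recess. Above its centre a black bar handle along x, 50 long, 12 thick in y, 50 to 66 mm above the underside, on two steel posts of 8 mm at x = -18 and +18. Origin: centre of the underside; axes as the bath's, z up.
- knob_cover: Cover to leave shut, in the other channel: same steel plate 80 x 90 x 6 mm, but with a round black knob, 36 mm across, 50 to 66 mm above the underside, on one stem. Origin: centre of the underside; axes as the bath's.
Not all that is in view belongs to the job. Leave any pink or turquoise look-alike of the bar_cover alone.

How it is judged:
On the way:
1. the bar-handled cover is lifted off its seat, clear of the recess, still over its well (z of bar_cover in the frame of bath above 0.086 m and y of bar_cover in the frame of bath below -0.02 m), for 0.05 s.
At the end, for the whole second after the job is handed in: The bar-handled cover lies flat (within 0.1 rad) and at rest on the deck in its channels (underside within 4 mm of deck height), 80 mm or more along from the well's centre (y above 19 mm in the bath's frame), so that its well is wholly uncovered; the knob cover is within 15 mm of where it started (y of bar_cover in the frame of bath between 0.019 and 0.08 m and z of bar_cover in the frame of bath between 0.081 and 0.089 m and angle between bar_cover's own z axis and vertical below 0.1 rad and linear speed of bar_cover below 0.02 m/s and distance of knob_cover from where it was at the start of the episode below 0.015 m); the robot touches nothing.
It fails at once if the knob cover is moved more than 15 mm (distance of knob_cover from where it was at the start of the episode above 0.015 m).
It fails at once if the bar-handled cover is forced up out of its channels (underside more than 35 mm above the deck) (z of bar_cover in the frame of bath above 0.12 m).
It also fails if it takes over 29 s, if anything falls off the work surface, if the arm or the gripper's body presses on something with over 40 N, if the wrist force passes 120 N, or if a joint passes its speed limit or range.

## Working session

There is one attempt and no reset: what is moved stays moved. The work goes in short steps, Python scripts to look and compute and a shell command to move; the robot and the scene stay as the last step left them, time stands still between calls to the robot, and variables do not carry over. Pictures are saved under pics/ and viewed, about 8 in all and at most 12, crops included, and the job is handed in when it is done.

```bash
mkdir -p pics
cat > h.py <<'E'
import numpy as np, cv2
from plant import status, read_camera, close_job, finder, env
def world(p, uv=None, mask=None):
    K=p["camera_matrix"];R=cv2.Rodrigues(np.array(p["rvec"],float))[0];t=np.array(p["tvec"],float).ravel()
    Z=p["range_z"]
    if mask is None: mask=np.ones(Z.shape,bool)
    v,u=np.nonzero(mask&(Z>0)); z=Z[v,u]
    c=np.stack([(u-K[0,2])*z/K[0,0],(v-K[1,2])*z/K[1,1],z],1)
    return (c-t)@R, u, v
E
python3 - <<'E'
from h import *
s=status.read_state();print(s, env.grip_point_offset)
ims=[]
for n in("scene","top"):
    p=read_camera(n);ims.append(p["img"])
    np.savez(f"{n}.npz",**{k:p[k] for k in("img","range_z","camera_matrix","rvec","tvec")})
    for q in("bath","bar_cover","knob_cover"):
        for d in finder.masks_of(q,p):
            w,_,_=world(p,mask=d["mask"])
            print(n,q,round(d["p"],2),np.round(d["uv"]),d["mask"].sum(),np.round(np.median(w,0),3) if len(w) else None, np.round(np.percentile(w,[2,98],axis=0),3).tolist() if len(w) else None)
    cv2.imwrite(f"pics/{n}.png",p["img"])
E
```

```text
{'time_s': 0.0, 'joint_pos': array([ 1.02069857e+00,  1.81533744e-01,  1.60796648e+00,  1.85798698e-05,
        1.35374577e+00, -2.06317297e-01]), 'qvel': array([ 0.00111873, -0.00034282,  0.00138656, -0.00031945,  0.00042827,
        0.00131427]), 'joint_efforts': array([ 1.16657997e-03, -4.44850838e+01, -3.51349247e+01, -5.41169311e-05,
        9.01473948e-03,  1.44376151e-05]), 'ee_pos': array([0.19348574, 0.54086417, 0.19560834]), 'tool_rot': array([ 2.56815221e+00,  1.80836497e+00, -2.39552442e-03]), 'ft_force': array([-0.17146146,  0.148419  , -0.38881394]), 'wrist_torque': array([ 0.02277613, -0.04793671,  0.01576638]), 'finger_gap': 0.0854222592936386} 0.0187
scene bath 0.6 [381. 233.] 18547 [0.608 0.123 0.088] [[0.418, -0.018, 0.01], [0.69, 0.261, 0.112]]
scene bar_cover 0.82 [335. 210.] 803 [0.549 0.054 0.083] [[0.515, 0.023, 0.08], [0.586, 0.101, 0.142]]
scene bar_cover 0.75 [228. 267.] 2267 [ 0.58  -0.118  0.007] [[0.534, -0.164, 0.003], [0.623, -0.073, 0.067]]
scene bar_cover 0.66 [214. 205.] 1391 [ 0.374 -0.149  0.007] [[0.307, -0.197, 0.001], [0.419, -0.102, 0.067]]
scene knob_cover 0.89 [348. 169.] 538 [0.466 0.098 0.119] [[0.412, 0.076, 0.077], [0.485, 0.15, 0.142]]
top bath 0.81 [265. 199.] 11529 [0.545 0.154 0.109] [[0.414, -0.002, 0.075], [0.671, 0.268, 0.114]]
top bar_cover 0.83 [314. 188.] 1226 [0.566 0.05  0.082] [[0.53, 0.008, 0.078], [0.603, 0.092, 0.144]]
top bar_cover 0.74 [410. 280.] 1502 [ 0.37  -0.148  0.008] [[0.322, -0.196, 0.003], [0.417, -0.102, 0.068]]
top bar_cover 0.68 [393. 184.] 1531 [ 0.573 -0.117  0.007] [[0.526, -0.167, 0.001], [0.621, -0.068, 0.068]]
top knob_cover 0.84 [292. 238.] 1339 [0.466 0.097 0.083] [[0.429, 0.054, 0.078], [0.503, 0.144, 0.144]]
```

View pics/scene.png

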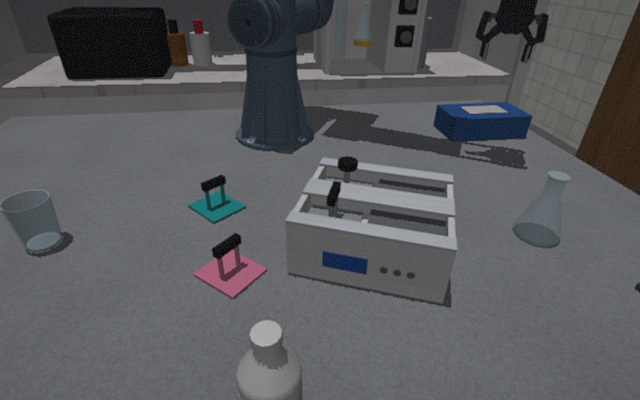

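View pics/top.png

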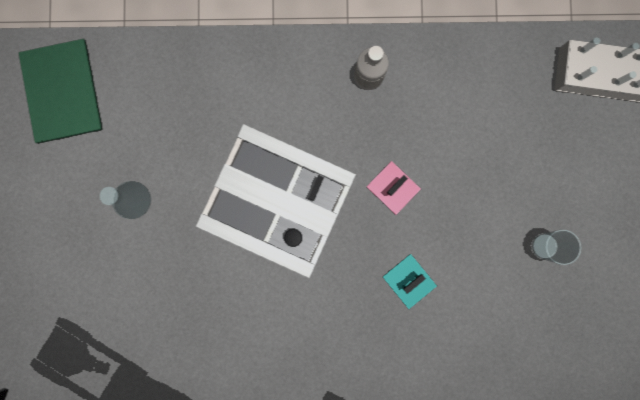

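```bash
cat > fit.py <<'E'
from h import *
def fit(p,masks):
    w,u,v=world(p,mask=masks["bath"])
    w=w[(w[:,2]>.104)&(w[:,2]<.117)]
    r=cv2.minAreaRect(w[:,:2].astype(np.float32)); print("bath",r)
    for q in("bar_cover","knob_cover"):
        w,_,_=world(p,mask=masks[q]); 
        t=w[w[:,2]>.134]; rr=cv2.minAreaRect(t[:,:2].astype(np.float32))
        print(q,len(t),np.round(t.mean(0),4),"rect",rr, "plate z",np.median(w[w[:,2]<.1][:,2]))
if __name__=="__main__":
    p=read_camera("top")
    m={q:max(finder.masks_of(q,p),key=lambda d:d["p"])["mask"] for q in("bath","bar_cover","knob_cover")}
    fit(p,m)
    cv2.imwrite("pics/crop.png",cv2.resize(p["img"][110:310,180:440],None,fx=3,fy=3,interpolation=cv2.INTER_CUBIC)[:600,:780])
    R=cv2.Rodrigues(status.read_state()["tool_rot"])[0];print(R.round(3))
E
python3 fit.py
```

```text
bath ((0.5424778461456299, 0.13255581259727478), (0.24849966168403625, 0.2266269028186798), 65.04694366455078)
bar_cover 162 [0.5637 0.0518 0.1418] rect ((0.5635605454444885, 0.0518999807536602), (0.012115181423723698, 0.04936354607343674), 66.28921508789062) plate z 0.08207888508240864
knob_cover 263 [0.467  0.0971 0.142 ] rect ((0.4668225646018982, 0.09760841727256775), (0.03481923043727875, 0.03281722962856293), 89.04255676269531) plate z 0.08203579390498292
[[ 0.337  0.941  0.   ]
 [ 0.941 -0.337 -0.   ]
 [-0.     0.    -1.   ]]
```

View pics/crop.png

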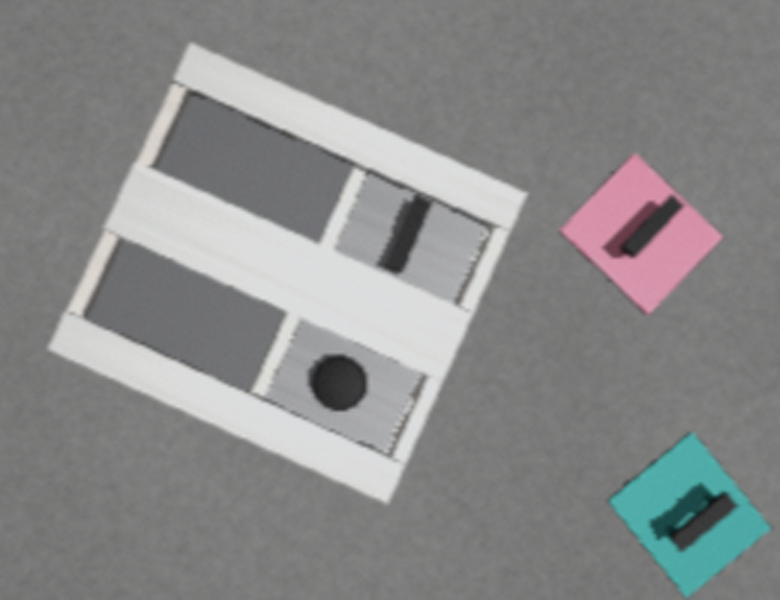

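The bar cover candidates in the top view are the grey plate in the bath (314,188), the pink one (393,187) and the turquoise one (410,281). Only the grey one is steel-coloured, in the bath's channel, and has a bar (crop 405,235); its neighbour has the round knob (crop 338,383). The fitted sizes (248x227 bath, 49x12 bar, z 0.142) and the bath-frame position (53,-64 mm) match the description. I'm moving over it now.

```bash
python3 -m crank '[{"travel":[-0.42,0.64,0],"turn":[0,0,0.029],"jaw":0.2},{"travel":[-0.42,0.64,0],"turn":[0,0,0.029],"jaw":0.2},{"travel":[-0.42,0.64,0],"turn":[0,0,0.029],"jaw":0.2},{"travel":[-0.42,0.64,0],"turn":[0,0,0.029],"jaw":0.2},{"travel":[-0.42,0.64,0],"turn":[0,0,0.029],"jaw":0.2}]' 40
cat > go.py <<'E'
from h import *; import sys
t=np.array([float(a) for a in sys.argv[1:4]]);s=status.read_state();R=cv2.Rodrigues(s["tool_rot"])[0]
print(s["ee_pos"].round(4),R.T@(t-s["ee_pos"])/.4,"xang",np.degrees(np.arctan2(R[1,0],R[0,0])).round(2),s["ft_force"].round(1),s["finger_gap"],s["time_s"])
E
python3 go.py .5636 .0518 .196
```

```text
time_s: 1.23
ee_pos: [0.3793, 0.2952, 0.1969]
tool_rot: [2.648, 1.689, 0.002]
ft_force: [0.8, 0.9, -0.3]
finger_gap: 0.0518
[0.3793 0.2952 0.1969] [-0.35749164  0.67424517  0.00239038] xang 65.07 [ 0.8  0.9 -0.3] 0.051757958651465985 1.225
```

```bash
python3 -m crank '[{"travel":[-0.3575,0.674,0.0024],"turn":[0,0,0],"jaw":0.2},{"travel":[-0.3575,0.674,0.0024],"turn":[0,0,0],"jaw":0.2},{"travel":[-0.3575,0.674,0.0024],"turn":[0,0,0],"jaw":0.2},{"travel":[-0.3575,0.674,0.0024],"turn":[0,0,0],"jaw":0.2},{"travel":[-0.3575,0.674,0.0024],"turn":[0,0,0],"jaw":0.2}]'
python3 go.py .5636 .0518 .114
python3 - <<'E'
from h import *
p=read_camera("wrist");cv2.imwrite("pics/w1.png",p["img"])
for n in("wrist","top"):
    if n!="wrist":p=read_camera(n)
    w,u,v=world(p);k=(abs(w[:,2]-.141)<.006)&(np.hypot(w[:,0]-.5636,w[:,1]-.0518)<.04)
    if k.sum()>20:
        r=cv2.minAreaRect(w[k,:2].astype(np.float32));print(n,k.sum(),w[k].mean(0),r)
E
```

```text
time_s: 1.85
ee_pos: [0.5647, 0.0498, 0.1962]
tool_rot: [2.649, 1.688, 0.003]
ft_force: [1.2, 0.1, -0.6]
finger_gap: 0.0513
[0.5647 0.0498 0.1962] [ 0.00321322 -0.0049746   0.20555526] xang 65.02 [ 1.2  0.1 -0.6] 0.05125805022639948 1.85
wrist 1244 [0.56225293 0.05206685 0.13990653] ((0.5633994340896606, 0.051533423364162445), (0.011982791125774384, 0.05076609551906586), 66.37566375732422)
top 27 [0.54436136 0.06000566 0.14225352] ((0.5443574786186218, 0.060170695185661316), (0.010980385355651379, 0.00818005483597517), 71.64360046386719)
```

View pics/w1.png

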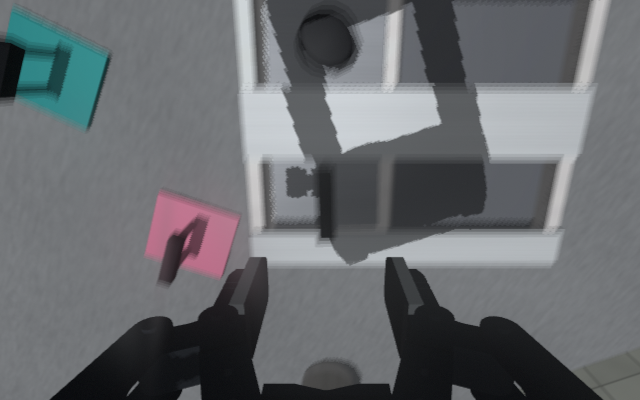

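The wrist view shows the bar at about (327,200), centred between the open fingers at (255,290) and (400,290). The range fit agrees with the first measurement to within 0.5 mm. I'm going down and closing.

```bash
python3 -m crank '[{"travel":[0.003,-0.005,0.1],"turn":[0,0,0],"jaw":0.2},{"travel":[0.003,-0.005,0.2],"turn":[0,0,0],"jaw":0.2},{"travel":[0.003,-0.005,0.2065],"turn":[0,0,0],"jaw":0.2},{"travel":[0.003,-0.005,0.2065],"turn":[0,0,0],"jaw":-1},{"travel":[0.003,-0.005,0.2065],"turn":[0,0,0],"jaw":-1}]' 60
python3 -m crank '[{"travel":[0,0,0],"turn":[0,0,0],"jaw":-1},{"travel":[0,0,0],"turn":[0,0,0],"jaw":-1},{"travel":[0,0,0],"turn":[0,0,0],"jaw":-1}]'
python3 go.py .5636 .0518 .131
```

```text
time_s: 2.58
ee_pos: [0.5667, 0.0489, 0.1156]
tool_rot: [2.649, 1.68, 0.007]
ft_force: [-0.9, 0.7, 0.9]
finger_gap: 0.0155
time_s: 2.95
ee_pos: [0.5669, 0.0489, 0.116]
tool_rot: [2.649, 1.68, 0.007]
ft_force: [-0.4, 0.0, 0.0]
finger_gap: 0.0002
[0.5669 0.0489 0.116 ] [ 0.0031555  -0.01021306 -0.03765616] xang 64.78 [-0.4  0.   0. ] 0.00020872667748732187 2.95
```

Run:
```python
from h import *
a=read_camera("scene")["img"][130:300,270:480];b=read_camera("wrist")["img"]
a=cv2.resize(a,(494,400),interpolation=cv2.INTER_CUBIC);b=b[100:400,160:465]
cv2.imwrite("pics/m.png",np.hstack([a,cv2.copyMakeBorder(b,0,100,0,0,cv2.BORDER_CONSTANT)]))
```

```text
(no output)
```

View pics/m.png

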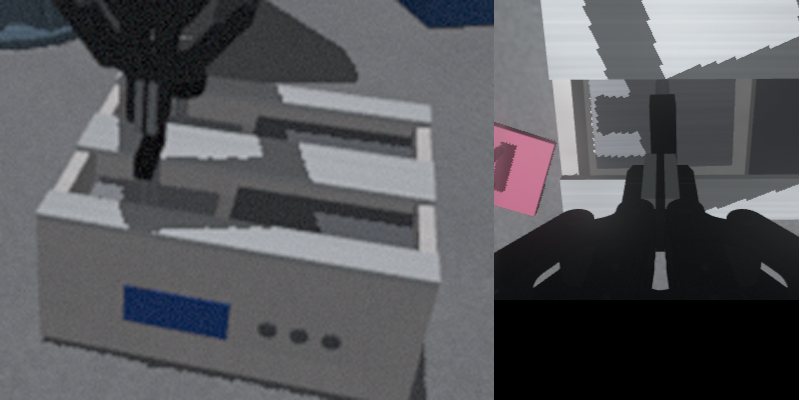

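Run:
```python
from h import *
c=np.array([.5425,.1326]);dy=np.array([.4219,.9066]);dx=np.array([.9066,-.4219])
for n in("wrist","scene","top"):
    p=read_camera(n);w,u,v=world(p)
    b=np.c_[(w[:,:2]-c)@dx,(w[:,:2]-c)@dy]*1000
    dark=p["img"][v,u].max(1)<60
    k=(abs(w[:,2]-.141)<.005)&(abs(b[:,0]-53)<45)&(abs(b[:,1]+64)<40)
    print(n,k.sum(),np.percentile(b[k],[2,50,98],axis=0).round(1).tolist() if k.any() else'')
    for d in finder.masks_of("bar_cover",p)[:2]:
        ww=world(p,mask=d["mask"])[0];
        if len(ww): print(d["p"],d["uv"],np.percentile(ww,[2,50,98],axis=0).round(3).tolist())
s=status.read_state();e=s["ee_pos"][:2]-c;print("tcp bath",e@dx,e@dy)
p=read_camera("wrist");cv2.imwrite("pics/w2.png",cv2.resize(p["img"][170:400,220:430],None,fx=2.6,fy=2.6,interpolation=cv2.INTER_CUBIC))
```

```text
wrist 1343 [[28.1, -70.6], [39.1, -64.6], [51.9, -59.1]]
0.95 [329.5, 222.5] [[0.534, 0.004, 0.079], [0.565, 0.056, 0.08], [0.608, 0.092, 0.14]]
0.73 [155.6, 269.2] [[0.524, -0.163, 0.003], [0.569, -0.112, 0.005], [0.62, -0.069, 0.065]]
scene 133 [[33.8, -70.6], [62.8, -63.4], [77.1, -58.7]]
0.97 [336.4, 209.4] [[0.517, 0.025, 0.081], [0.551, 0.052, 0.083], [0.586, 0.101, 0.142]]
0.78 [213.1, 201.7] [[0.27, -0.196, 0.001], [0.373, -0.149, 0.007], [0.419, -0.101, 0.067]]
top 0 
0.74 [323.3, 204.3] [[0.524, 0.016, 0.078], [0.536, 0.03, 0.082], [0.545, 0.057, 0.086]]
0.72 [408.3, 279.2] [[0.321, -0.196, 0.003], [0.37, -0.147, 0.008], [0.417, -0.102, 0.069]]
tcp bath 0.057179727672402994 -0.06571478239740189
```

View pics/w2.png

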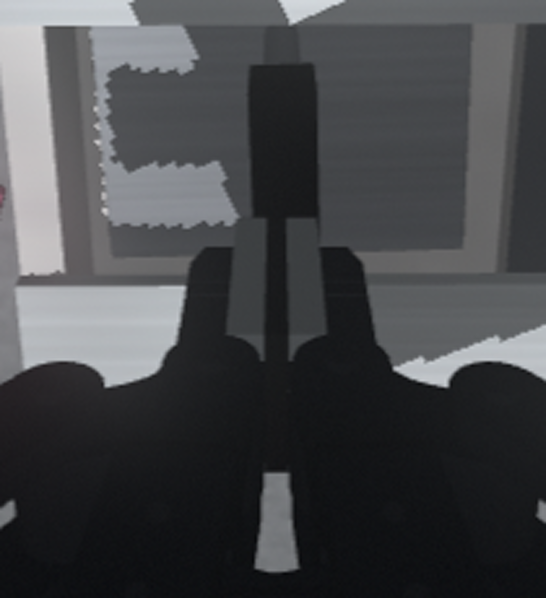

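Run:
```python
from h import *
c=np.array([.5425,.1326]);dy=np.array([.4219,.9066]);dx=np.array([.9066,-.4219])
p=read_camera("wrist");w,u,v=world(p);W=np.full((400,640,3),np.nan);W[v,u]=w
for y in(150,190,210,225,240,250,252,256,262,275,290,300,310):
    print(y,end=' ')
    for x in (317,326,335):
        x_=x;q=W[y,x_];b=q[:2]-c;print(np.round([b@dx*1000,b@dy*1000,q[2]*1000],0),end=' ')
    print()
```

```text
150 [  9. -70. 109.] [  9. -66. 108.] [  9. -61. 109.] 
190 [ 39. -71.  80.] [ 31. -66. 107.] [ 40. -60.  80.] 
210 [ 31. -70. 139.] [ 30. -66. 141.] [ 30. -62. 141.] 
225 [ 38. -70. 140.] [ 38. -66. 139.] [ 38. -62. 140.] 
240 [ 45. -70. 140.] [ 45. -66. 140.] [ 46. -62. 139.] 
250 [ 50. -70. 140.] [ 50. -66. 140.] [ 51. -62. 139.] 
252 [ 52. -70. 139.] [ 51. -66. 140.] [ 51. -62. 140.] 
256 [ 45. -70. 156.] [ 45. -66. 156.] [ 46. -62. 155.] 
262 [ 45. -70. 161.] [ 46. -66. 160.] [ 46. -62. 161.] 
275 [ 45. -69. 172.] [ 46. -66. 171.] [ 45. -63. 172.] 
290 [ 46. -69. 181.] [ 45. -66. 182.] [ 45. -63. 182.] 
300 [ 46. -69. 187.] [ 46. -66. 187.] [ 46. -63. 187.] 
310 [ 44. -69. 194.] [ 49. -66. 188.] [ 44. -63. 195.]
```

Run:
```python
from h import *
s=status.read_state();print(s["ee_pos"],s["joint_pos"])
p=read_camera("scene")
for P,e in((p,s["ee_pos"]),(dict(np.load("scene.npz")),[.1935,.5409,.1956])):
    w,u,v=world(P);d=np.hypot(w[:,0]-e[0],w[:,1]-e[1])
    k=(d<.06)&(w[:,2]>.09)
    h,b=np.histogram(w[k,2],np.arange(.09,.3,.01));print(dict(zip(b.round(2).tolist(),h.tolist())))
p=read_camera("wrist");R=cv2.Rodrigues(p["rvec"])[0];print("cam pos",-R.T@p["tvec"].ravel(),"axis",R[2])
```

```text
[0.56663376 0.04889513 0.11552248] [-1.21938643e-01  2.47807454e-01  1.70020923e+00 -1.05014316e-03
  1.18745811e+00 -1.25216267e+00]
{0.09: 289, 0.1: 536, 0.11: 839, 0.12: 38, 0.13: 75, 0.14: 103, 0.15: 44, 0.16: 117, 0.17: 114, 0.18: 121, 0.19: 191, 0.2: 374, 0.21: 333, 0.22: 381, 0.23: 483, 0.24: 568, 0.25: 499, 0.26: 435, 0.27: 165, 0.28: 415}
{0.09: 0, 0.1: 0, 0.11: 0, 0.12: 0, 0.13: 0, 0.14: 0, 0.15: 0, 0.16: 0, 0.17: 0, 0.18: 0, 0.19: 0, 0.2: 0, 0.21: 0, 0.22: 0, 0.23: 0, 0.24: 19, 0.25: 64, 0.26: 75, 0.27: 74, 0.28: 70}
cam pos [0.49223622 0.08356233 0.29151114] axis [ 0.28776042 -0.13561275 -0.94805228]
```

Both cameras show the fingers are above the bar. In the wrist range the shut tips are at z≈0.155, against a reported TCP z of 0.116. The scene camera shows a similar excess at the start pose. So the reported z is about 39 mm low, and I go by the cameras: reopen, go down a further ~40 mm (force-checked), and close.

```bash
python3 -m crank '[{"travel":[0.003,-0.008,0],"turn":[0,0,0],"jaw":0.2},{"travel":[0.003,-0.008,0],"turn":[0,0,0],"jaw":0.2},{"travel":[0.003,-0.008,0],"turn":[0,0,0],"jaw":0.2},{"travel":[0.003,-0.008,0.05],"turn":[0,0,0],"jaw":0.2},{"travel":[0.003,-0.008,0.05],"turn":[0,0,0],"jaw":0.2}]' 60
python3 -m crank '[{"travel":[0,0,0.05],"turn":[0,0,0],"jaw":0.2},{"travel":[0,0,0.05],"turn":[0,0,0],"jaw":-1},{"travel":[0,0,0.05],"turn":[0,0,0],"jaw":-1},{"travel":[0,0,0.05],"turn":[0,0,0],"jaw":-1},{"travel":[0,0,0.05],"turn":[0,0,0],"jaw":-1}]' 60
python3 go.py .5636 .0518 .131
```

```text
time_s: 4.18
ee_pos: [0.563, 0.0514, 0.0941]
tool_rot: [2.651, 1.681, 0.003]
ft_force: [-1.3, 0.5, 0.6]
finger_gap: 0.0513
time_s: 4.8
ee_pos: [0.5639, 0.0514, 0.0751]
tool_rot: [2.65, 1.681, 0.005]
ft_force: [0.9, 1.4, 1.9]
finger_gap: 0.011
[0.5639 0.0514 0.0751] [ 0.00062017 -0.00047175 -0.13964562] xang 64.78 [0.9 1.4 1.9] 0.010979170143891328 4.8
```

Gap is 11 mm, so the bar is gripped. Lifting 17 mm.

```bash
python3 -m crank '[{"travel":[0,0,-0.02],"turn":[0,0,0],"jaw":-1},{"travel":[0,0,-0.0425],"turn":[0,0,0],"jaw":-1},{"travel":[0,0,-0.0425],"turn":[0,0,0],"jaw":-1},{"travel":[0,0,-0.0425],"turn":[0,0,0],"jaw":-1}]' 60
cat > chk.py <<'E'
from h import *
c=np.array([.5425,.1326]);dy=np.array([.4219,.9066]);dx=np.array([.9066,-.4219])
p=read_camera("wrist");d=finder.masks_of("bar_cover",p)
s=status.read_state();e=s["ee_pos"][:2]-c;print("tcp bath",(e@dx).round(4),(e@dy).round(4),s["ee_pos"].round(4),s["ft_force"].round(1),s["finger_gap"])
for q in d:
    w=world(p,mask=q["mask"])[0]
    b=np.c_[(w[:,:2]-c)@dx,(w[:,:2]-c)@dy,w[:,2]]
    if abs(np.median(b[:,0])-.053)>.05: continue
    for lab,k in(("plate",(b[:,2]>.07)&(b[:,2]<.109)),("bar",b[:,2]>.13)):
        if k.sum()>30:
            A=np.c_[b[k][:,:2],np.ones(k.sum())];co=np.linalg.lstsq(A,b[k][:,2],rcond=None)[0]
            print(lab,k.sum(),"z",np.median(b[k][:,2]).round(4),"slope",co[:2].round(3),"xy",np.percentile(b[k][:,:2],[1,99],axis=0).round(4).tolist())
E
python3 chk.py
```

```text
time_s: 5.3
ee_pos: [0.5636, 0.0514, 0.092]
tool_rot: [2.65, 1.681, 0.005]
ft_force: [-0.7, 0.2, -3.2]
finger_gap: 0.011
tcp bath 0.0532 -0.0647 [0.5634 0.0515 0.0917] [-1.  -0.6 -3.4] 0.011167338887754957
plate 11857 z 0.0968 slope [-0.008 -0.001] xy [[0.0291, -0.1093], [0.0877, -0.0212]]
bar 4239 z 0.1567 slope [0.105 0.022] xy [[0.0277, -0.0709], [0.0771, -0.0596]]
```

Plate lifted 16–17 mm, level, carrying ~3.4 N (0.35 kg). Slide +y by 114 mm.

```bash
python3 -m crank '[{"travel":[0.06,0,0],"turn":[0,0,0],"jaw":-1},{"travel":[0.14,0,0],"turn":[0,0,0],"jaw":-1},{"travel":[0.22,0,0],"turn":[0,0,0],"jaw":-1},{"travel":[0.285,0,0],"turn":[0,0,0],"jaw":-1},{"travel":[0.285,0,0],"turn":[0,0,0],"jaw":-1}]'
python3 -m crank '[{"travel":[0,0,0],"turn":[0,0,0],"jaw":-1},{"travel":[0,0,0],"turn":[0,0,0],"jaw":-1}]'
python3 chk.py
```

```text
time_s: 6.02
ee_pos: [0.6121, 0.1562, 0.0912]
tool_rot: [2.649, 1.684, 0.004]
ft_force: [-0.8, -0.1, -4.2]
finger_gap: 0.0111
time_s: 6.28
ee_pos: [0.6116, 0.1555, 0.0909]
tool_rot: [2.65, 1.684, 0.002]
ft_force: [-0.0, 0.1, -3.8]
finger_gap: 0.0107
tcp bath 0.0533 0.05 [0.6119 0.1555 0.0912] [-0.5 -0.  -3.5] 0.010922707021284422
plate 11787 z 0.0957 slope [-0.009 -0.001] xy [[0.0293, 0.0053], [0.0884, 0.0935]]
bar 4335 z 0.1556 slope [ 0.093 -0.001] xy [[0.0275, 0.0437], [0.0774, 0.0553]]
```

```bash
python3 -m crank '[{"travel":[0,0,0.008],"turn":[0,0,0],"jaw":-1},{"travel":[0,0,0.0145],"turn":[0,0,0],"jaw":-1},{"travel":[0,0,0.0145],"turn":[0,0,0],"jaw":-1}]'
python3 chk.py
```

```text
time_s: 6.75
ee_pos: [0.6119, 0.1553, 0.0852]
tool_rot: [2.65, 1.683, 0.003]
ft_force: [0.4, 0.3, -3.3]
finger_gap: 0.0111
tcp bath 0.0532 0.05 [0.6118 0.1554 0.0853] [-0.2  0.1 -3.8] 0.01090789488149247
plate 11388 z 0.09 slope [-0.022  0.   ] xy [[0.0313, 0.005], [0.0908, 0.0935]]
bar 4373 z 0.1499 slope [0.087 0.04 ] xy [[0.0277, 0.0435], [0.0776, 0.0553]]
plate 85942 z 0.0857 slope [0.004 0.029] xy [[-0.061, -0.1152], [0.1053, 0.1221]]
bar 78 z 0.1661 slope [-1.429 -0.087] xy [[0.0397, 0.0011], [0.046, 0.0882]]
```

Almost in contact (weight still carried), about 1 mm to go.

```bash
python3 -m crank '[{"travel":[0,0,0.003],"turn":[0,0,0],"jaw":-1},{"travel":[0,0,0.003],"turn":[0,0,0],"jaw":-1}]'
python3 -m crank '[{"travel":[0,0,0],"turn":[0,0,0],"jaw":0.1},{"travel":[0,0,0],"turn":[0,0,0],"jaw":0.1},{"travel":[0,0,0],"turn":[0,0,0],"jaw":0.1}]'
python3 -m crank '[{"travel":[0,0,-0.1],"turn":[0,0,0],"jaw":0.1},{"travel":[0,0,-0.25],"turn":[0,0,0],"jaw":0.1},{"travel":[0,0,-0.3],"turn":[0,0,0],"jaw":0.1},{"travel":[0,0,-0.3],"turn":[0,0,0],"jaw":0.1},{"travel":[0,0,-0.3],"turn":[0,0,0],"jaw":0.1}]'
python3 chk.py
python3 - <<'E'
from h import *
p=read_camera("top");m=finder.masks_of("knob_cover",p)
for d in m[:2]:
    w=world(p,mask=d["mask"])[0];t=w[w[:,2]>.134];print("knob",d["p"],t.mean(0) if len(t) else None)
cv2.imwrite("pics/end.png",np.hstack([cv2.resize(p["img"][110:310,180:380],(400,400)),cv2.resize(read_camera("scene")["img"][120:320,270:470],(400,400))]))
E
```

```text
time_s: 7.1
ee_pos: [0.6119, 0.1555, 0.0852]
tool_rot: [2.649, 1.683, 0.003]
ft_force: [-4.3, -0.4, 5.5]
finger_gap: 0.0112
time_s: 7.48
ee_pos: [0.6121, 0.1555, 0.0852]
tool_rot: [2.649, 1.683, 0.004]
ft_force: [0.3, 0.3, 0.5]
finger_gap: 0.0465
time_s: 8.1
ee_pos: [0.6104, 0.1555, 0.2028]
tool_rot: [2.651, 1.684, -0.001]
ft_force: [-0.1, -0.5, -0.0]
finger_gap: 0.0472
tcp bath 0.0518 0.0494 [0.6103 0.1555 0.2025] [-0.5  0.  -0.1] 0.046991453044960746
plate 6305 z 0.09 slope [-0.008 -0.001] xy [[0.029, 0.0054], [0.089, 0.0931]]
bar 1324 z 0.15 slope [0.048 0.009] xy [[0.0278, 0.0435], [0.0773, 0.0552]]
knob 0.85 [0.46712097 0.09703052 0.14342192]
```

View pics/end.png

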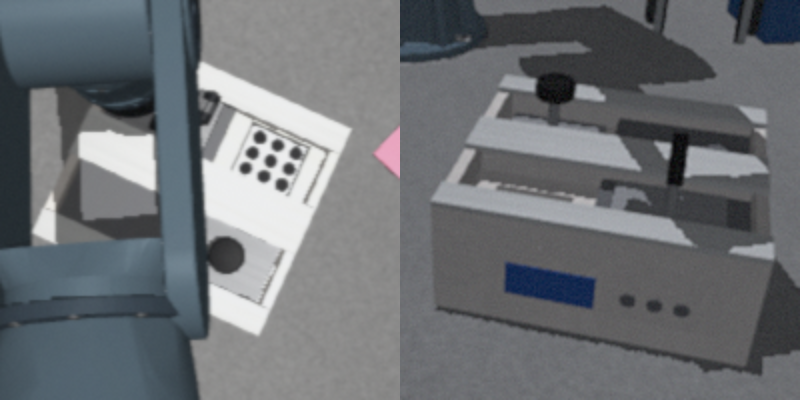

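The well is fully uncovered: its block of holes shows at (270,160) in the top crop. The bar cover lies flat on the deck at y≈49 mm, the knob hasn't moved, and the gripper is clear.

```bash
python3 -c "
from plant import close_job; print(close_job())"
```

```text
the job is handed in; nothing more can be done
None
```

The bar-handled cover is off its well and lying flat on the deck, and the knob cover is still shut. I handed the job in just after 8 s of robot time; it reports no verdict.

**What I did:** I lifted the cover about 17 mm, slid it about 114 mm towards +y, set it down, released it and backed off.

**Last checks:**
- **Bar cover:** its centre is at y ≈ 0.049 m in the bath's frame. Its plate top is at z ≈ 0.090 m (underside about 0.084–0.085 m). It is level to about 0.01 rad.
- **Well:** the block of holes is fully visible in the top view.
- **Knob cover:** it is within about 1 mm of where it started.
- **Gripper:** it is clear of everything, and the force reading is about 0.

**What disagreed:** the reported tool height was about 39 mm lower than the cameras showed. Because of this the first grasp closed on air above the bar. I noticed it from the finger gap and camera range, went by the cameras instead, and the second grasp held. I did not find the cause of the offset.

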